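# Change over the vial trays of two samplers

## Task

The samples are done: first push the empty tray that sticks out fully home into its sampler, then hook a fingertip behind the front lip of the tray that holds the vials and draw it out along its lane, all the way to the stop. Do not pinch the lip, do not touch, tip or lift the vials, and leave the jar, bottle and beaker where they are.

Things in the scene. Friction and masses are not known exactly. Their poses are not given: they have to be found in the camera images.
- full_lip (a point): Tray with the vials. Middle of the top edge of the rear face of the tray's upright front lip. x: along the lane to the rear (home), so drawing out is -x; y along the lip; z up. Lip 90 mm long, 8 mm thick (front face 8 mm to -x), from 14 to 46 mm above the bench. Behind it 102 mm of bare tray floor, 20 mm above the bench, then the white vial block, top at 40 mm. Moves with the tray.
- full_tray (a joint): How far the tray with the vials is drawn out, in m: 0 fully home (at its inner stop), 0.12 fully out (at its outer stop). It starts home. It slides stiffly: about 2 N of friction plus 12 N per m/s, and stays where it is left.
- empty_lip (a point): Empty tray. Middle of the top edge of the rear face of the tray's upright front lip. x: along the lane to the rear (home), so drawing out is -x; y along the lip; z up. Lip 90 mm long, 8 mm thick (front face 8 mm to -x), from 14 to 46 mm above the bench. Behind it 102 mm of bare tray floor, 20 mm above the bench, then the white vial block, top at 40 mm. Moves with the tray.
- empty_tray (a joint): How far the empty tray is drawn out, in m: 0 fully home, 0.12 fully out. It starts somewhere between 0.06 and 0.12. Same friction as the other.
- full_unit: Sampler whose tray holds four capped vials. Fixed. Lane 260 mm long, 110 mm wide, guides 32 mm high; at its rear a white column (40 mm wide, 195 mm high) with a head overhanging 159 mm above the bench. A 90 mm wide aluminium tray slides in the lane. Origin: centre of its underside; x along the lane to the rear. Tray home: rear face of the lip 152 mm from here to -x.
- empty_unit: An identical sampler beside it (which one is on the left varies), whose tray has six empty round wells. Origin and axes as for the other.
- jar: Small capped glass jar, 38 mm across, 55 mm high, standing loose between the two samplers; origin at the centre of its underside.
- bottle: Reagent bottle with a blue cap, 70 mm across, 150 mm high, standing loose at the left; origin at the centre of its underside.
- beaker: Glass beaker, 76 mm across, 90 mm high, standing loose at the right; origin at the centre of its underside.
- vial0: Amber vial with black cap, 25 mm across, 52 mm high, standing loose in a well 15 mm deep of the full tray; its top is 77 mm above the bench. Origin: centre of its underside; z along its axis.
- vial1: Amber vial with black cap, 25 mm across, 52 mm high, standing loose in a well 15 mm deep of the full tray; its top is 77 mm above the bench. Origin: centre of its underside; z along its axis.
- vial2: Amber vial with black cap, 25 mm across, 52 mm high, standing loose in a well 15 mm deep of the full tray; its top is 77 mm above the bench. Origin: centre of its underside; z along its axis.
- vial3: Amber vial with black cap, 25 mm across, 52 mm high, standing loose in a well 15 mm deep of the full tray; its top is 77 mm above the bench. Origin: centre of its underside; z along its axis.
There are look-alikes about, which are no part of the job. Leave any pink look-alike of the vial3 alone. What is shaped like the vial0 but green is not meant.

How it is judged:
On the way, in this order (a step that is already met when the one before it is completed fails the run):
1. the empty tray is home (within 6 mm) while the tray with the vials is still home (value of joint empty_tray below 0.006 m and value of joint full_tray below 0.012 m), for 0.2 s.
2. the tray with the vials is being drawn by fingers on the inner face of its lip (value of joint full_tray between 0.03 and 0.11 m and contact force between the fingers and full_tray_c0 above 0.3 N), for 0.05 s.
3. the tray with the vials is out at its stop (within 8 mm) (value of joint full_tray above 0.112 m), for 0.2 s.
At the end, for the whole second after the job is handed in: The empty tray is home (within 6 mm), the tray with the vials is out at its stop (within 8 mm) and at rest, and all four vials stand upright, seated in their wells (value of joint empty_tray below 0.006 m and value of joint full_tray above 0.112 m and velocity of joint full_tray between -0.01 and 0.01 m/s and height (world z) of each of vial0, vial1, vial2, vial3 below 0.03 m and angle between each of vial0, vial1, vial2, vial3's own z axis and vertical below 0.15 rad); the robot touches nothing.
It fails at once if a vial is lifted out of its well or tipped (height (world z) of any of vial0, vial1, vial2, vial3 above 0.036 m or angle between any of vial0, vial1, vial2, vial3's own z axis and vertical above 0.35 rad).
It fails at once if the robot touches a vial (contact force between any of the arm, the fingers and vial0 above 1 N or contact force between any of the arm, the fingers and vial1 above 1 N or contact force between any of the arm, the fingers and vial2 above 1 N or contact force between any of the arm, the fingers and vial3 above 1 N).
It fails at once if the lip of the tray with the vials is pinched: its front is pressed while the tray is drawn (value of joint full_tray above 0.01 m and contact force between the fingers and full_tray_c1 above 2 N).
It fails at once if a bystander (jar, bottle, beaker) is moved more than 20 mm or tipped (distance of any of jar, bottle, beaker from where it was at the start of the episode above 0.02 m or angle between any of jar, bottle, beaker's own z axis and vertical above 0.3 rad).
It also fails if it takes over 48 s, if anything falls off the work surface, if the arm or the gripper's body presses on something with over 40 N, if the wrist force passes 120 N, or if a joint passes its speed limit or range.

## Robot

A 6-joint arm with a two-finger parallel gripper is mounted at the origin on the work surface. World frame = base frame: x ahead of the robot, y to its left, z up, the work surface at z = 0. Lengths are in m, angles in rad, forces in N, time in s.
With the tool pointing down it reaches from about 0.35 to 0.85 m from the base axis. Payload 8.1 kg.
Tool frame: the origin (TCP) lies at the centre of the arm's flange, where the gripper is bolted on; the fingertips stand 186 mm ahead of it and the grasp point (between the pads) lies 167 mm ahead of it; z points along the fingers, y is the line along which they close (so a half turn about z gives the same grasp; the last joint's range is limited). The gripper opens to 93 mm and grips with 3 to 60 N. Pads are 15 mm wide; open, the fingers measure 128 mm over their backs; the gripper's body (75 mm by 188 mm) begins 65 mm behind the grasp point.
Start: joints at [1.254, 0.13, 1.488, -0, 1.523, -0.085], TCP at [0.138, 0.584, 0.405] pointing down, gripper open.
Joint ranges: [-2.96, 2.96], [-0.89, 2.26], [0.02, 2.5], [-1.34, 4.48], [0, 2.73], [-2.66, 2.66]. Speed limits (rad/s): [2.39, 2.39, 2.79, 3.14, 3.14, 3.14].

## Interface

Orientations are given as a rotation vector (axis times angle).
In Python, from plant import read_state, read_camera, camera_params, robot gives the robot as it stands.
- The arm moves only by the tool carry_out, never from a script. Its argument "targets" is a list of rows, each an object of numbers: "hand": the opening in per cent of the stroke, from 0 (shut) to 100 (fully open); "x", "y", "z": the shift along the tool's x, y, z in m; "ax", "ay", "az": the turn, a rotation vector about the tool's x, y, z in rad. In form: [{"hand": .., "x": .., "y": .., "z": .., "ax": .., "ay": .., "az": ..}, ...]. A call has 1 to 8 rows; each row is the pose to reach, as a shift and turn from the pose commanded when the call began, along the tool's axes at that moment; what a row does not reach only later rows make up. A row lasts 1/8 s, in which the tool goes at most 62.5 mm and 10.7 degrees, less where a joint would pass 70% of its speed; a pose out of reach is approached as far as the arm can. A call with a gripper value outside its range is refused whole. The fingers move at their own pace and stop on an object; "newtons" is the grip in N (left out, the last holds). Time passes only in rows, so rows that repeat a pose let the fingers close. It gives the time, the measured TCP pose, the force, the opening and the grip force at its end, in the units of the state.
- read_state(): the state, without advancing time (a new reading comes with each control period).
- read_camera(name): name is "side" or "top"; returns (picture, depth): 420x560x3 uint8, blue, green, red; 420x560 float32, m along the optical axis (not along the pixel's ray), 0 where there is no reading.
- camera_params(name): a dict with "fx", "fy", "cx", "cy" (pixels), "k1" (the pictures are not rectified: a ray, as slopes to the right and down, at radius r is drawn at 1 + k1 r^2 times it, then the intrinsics apply), "position" and "rotation" of the camera in the world. Camera axes: x right, y up, looking along -z (the intrinsics and any distortion apply to the point x, -y, -z); pixel columns grow to the right and rows downward; lengths in m; the calibration is good to about 2 mm. A picture is of the moment at which its call begins. camera_params takes no time and is no camera call.
- robot.close_job(): hands the job in; it is judged then, once.
The state is a dict: "t": time; "q": joint angles; "dq": joint speeds; "joint_torque": joint torques, N m; "tool_pos": TCP position; "orientation": TCP orientation; "force": force on the tool from outside, world axes, zero at the start; "wrist_torque": the same for the moment, N m; "opening": finger opening in m; "gripper_force": force on a finger pad.
Only numpy, scipy, OpenCV 4.12 (cv2) and the standard library are available. Lean on these libraries where they do the work, as an engineer would, in place of code of your own. Each camera call takes 0.05 s, during which the arm holds its last target. There are 200 camera calls.

## Working session

There is one attempt and no reset: what is moved stays moved. The work goes in short steps, Python scripts to look and compute and a tool call to move; the robot and the scene stay as the last step left them, time stands still between calls to the robot, and variables do not carry over. Pictures are saved under pics/ and viewed, at most 10 in all, crops included, and the job is handed in when it is done.

Besides the shell and the picture viewer there is one more tool, called after "Emit:" as name(argument=value, ...), one argument or row to a line, values as JSON. carry_out: Moves the arm, as the interface text tells. Its arguments: {"type":"object","properties":{"targets":{"type":"array","items":{"type":"object","properties":{"hand":{"type":"number"},"x":{"type":"number"},"y":{"type":"number"},"z":{"type":"number"},"ax":{"type":"number"},"ay":{"type":"number"},"az":{"type":"number"}}}},"newtons":{"type":"number"}},"required":["targets"]}

```bash
mkdir -p pics
cat > h.py <<'E'
import numpy as np, cv2
from plant import read_state, read_camera, camera_params, robot
def world(name,d,us,vs):
    p=camera_params(name);us=np.asarray(us,float);vs=np.asarray(vs,float)
    K=np.array([[p['fx'],0,p['cx']],[0,p['fy'],p['cy']],[0,0,1.]])
    n=cv2.undistortPoints(np.stack([us,vs],-1).reshape(-1,1,2),K,np.array([p['k1'],0,0,0.])).reshape(-1,2)
    z=d[vs.astype(int),us.astype(int)]
    c=np.stack([n[:,0]*z,-n[:,1]*z,-z],-1)
    return c@np.array(p['rotation']).T+np.array(p['position'])
E
python3 - <<'E'
from h import *
for n in('side','top'):
    im,d=read_camera(n);cv2.imwrite(f'pics/{n}0.png',im);np.savez(f'{n}0.npz',im=im,d=d);print(n,camera_params(n))
print(read_state())
E
```

```text
side {'fx': 449.5557990740057, 'fy': 449.5557990740057, 'cx': 277.1935183703397, 'cy': 206.24906235821987, 'k1': -0.04433421612485688, 'position': array([0.34006181, 0.88268599, 0.73791653]), 'rotation': array([ 0.19275241, -1.28309238, -2.52584154])}
top {'fx': 379.44303649502183, 'fy': 379.44303649502183, 'cx': 282.6808801311478, 'cy': 211.27589638108648, 'k1': -0.10533482356491342, 'position': array([0.57157755, 0.00633523, 1.09241745]), 'rotation': array([ 0.06422594, -0.04360724, -1.54555769])}
{'t': 0.1, 'q': array([ 1.25359830e+00,  1.31133053e-01,  1.48914237e+00, -1.58962187e-05,
        1.52298453e+00, -8.54304856e-02]), 'dq': array([-5.44454393e-04,  1.22176659e-03, -3.91600636e-03,  5.24418796e-04,
       -1.73461554e-03,  5.44051517e-05]), 'joint_torque': array([ 9.02733645e-04, -5.61340964e+01, -4.93097806e+01,  7.70408451e-02,
        2.92194000e-02, -3.64250343e-05]), 'tool_pos': array([0.137758  , 0.58377485, 0.40377914]), 'orientation': array([-3.63207248e-01, -3.12020534e+00,  2.57082984e-03]), 'force': array([ 0.23657717, -0.78128217, -0.64696431]), 'wrist_torque': array([ 0.01369377, -0.03637156, -0.02302241]), 'gripper_force': 0.0, 'opening': 0.09305701758778887}
```

View pics/top0.png

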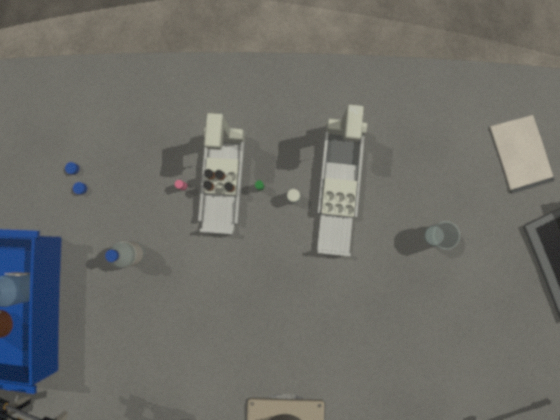

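View pics/side0.png

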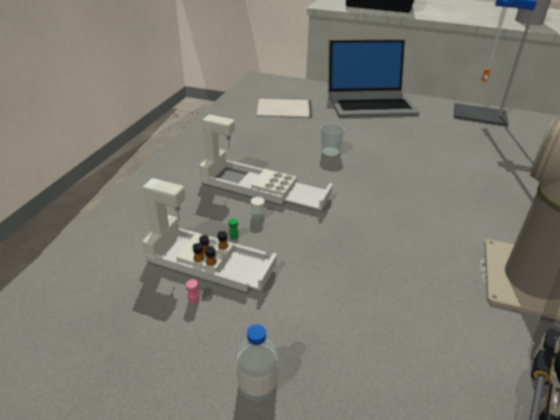

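The top view shows two samplers. The left one, at about (220,185), has four black-capped vials and its tray is home with the lip at about (217,231). The right one, at about (340,190), has empty wells and its tray sticks out with the lip at about (334,253). The jar is at (293,196), the bottle at (122,254) and the beaker at (442,236). The look-alikes are pink at (180,185) and green at (260,185). Next I'll measure the lips and lane directions, with an enlarged crop to confirm.

```bash
sed -i "s/np.array(p\['rotation'\]).T/cv2.Rodrigues(np.array(p['rotation']))[0].T/" h.py
python3 - <<'E'
from h import *
D={}
for n in('top','side'):
    z=np.load(n+'0.npz');im,d=z['im'],z['d']
    v,u=np.mgrid[0:420,0:560]
    P=world(n,d,u.ravel(),v.ravel()).reshape(420,560,3);P[d==0]=np.nan;D[n]=P
    if n=='top': crop=im[95:265,165:385];cv2.imwrite('pics/crop.png',cv2.resize(crop,None,fx=3.5,fy=3.5,interpolation=cv2.INTER_CUBIC))
    print(n,'bench z',np.nanmedian(P[300:350,200:300,2]) if n=='top' else np.nanmedian(P[300:400,300:420,2]))
    for name,(y0,y1) in dict(full=(.06,.26),empty=(-.22,-.02)).items():
        for lab,lo,hi,xr in (('lip',.036,.056,(.40,.60)),('guide',.024,.037,(.5,.85)),('block',.037,.045,(.55,.8)),('head',.15,.21,(.6,1.))):
            m=(P[...,2]>lo)&(P[...,2]<hi)&(P[...,1]>y0)&(P[...,1]<y1)&(P[...,0]>xr[0])&(P[...,0]<xr[1])
            Q=P[m]
            if len(Q)<3: print(name,lab,len(Q));continue
            r=cv2.minAreaRect((Q[:,:2]*1000).astype(np.float32))
            print(name,lab,len(Q),Q.mean(0).round(4),Q.min(0).round(3),Q.max(0).round(3),np.round(r[0],1),np.round(r[1],1),round(r[2],1))
E
```

```text
top bench z -0.00015699396750057382
full lip 95 [0.5842 0.2053 0.0456] [0.579 0.161 0.036] [0.589 0.25  0.05 ] [584.1 205.6] [88.7  7.9] 87.1
full guide 677 [0.7245 0.1908 0.0306] [0.58  0.079 0.024] [0.849 0.257 0.037] [715.  166.5] [175.2 269.2] 87.8
full block 660 [0.7403 0.1958 0.0406] [0.579 0.083 0.037] [0.793 0.253 0.045] [683.3 169.1] [168.8 211. ] 86.3
full head 656 [0.8262 0.1909 0.1914] [0.787 0.172 0.152] [0.871 0.215 0.199] [829.1 193.7] [41.5 84.3] 87.5
empty lip 101 [ 0.5324 -0.1235  0.0455] [ 0.525 -0.168  0.036] [ 0.54  -0.078  0.049] [ 532.4 -122.9] [89.9  8.1] 85.2
empty guide 828 [ 0.7065 -0.1388  0.0297] [ 0.533 -0.203  0.024] [ 0.849 -0.021  0.037] [ 693.8 -106.8] [168.6 324.8] 85.0
empty block 687 [ 0.6974 -0.1351  0.0401] [ 0.635 -0.183  0.037] [ 0.741 -0.088  0.045] [ 688.2 -135.1] [ 90.9 100.7] 85.4
empty head 612 [ 0.8546 -0.1467  0.1919] [ 0.815 -0.172  0.15 ] [ 0.9   -0.127  0.2  ] [ 858.1 -148.1] [40.6 85.1] 84.9
side bench z 0.0005495425391103259
full lip 165 [0.5825 0.21   0.0439] [0.577 0.162 0.036] [0.589 0.252 0.049] [583.5 206.6] [90.5  9.6] 87.3
full guide 1205 [0.7215 0.211  0.0303] [0.577 0.084 0.024] [0.849 0.26  0.037] [711.7 170.8] [174.  268.6] 87.6
full block 650 [0.7226 0.2047 0.04  ] [0.577 0.087 0.037] [0.791 0.252 0.045] [683.2 168.3] [160.7 212.2] 88.0
full head 927 [0.8238 0.2056 0.1835] [0.785 0.175 0.15 ] [0.871 0.22  0.198] [827.3 196.8] [42.2 86.1] 87.3
empty lip 89 [ 0.5315 -0.117   0.044 ] [ 0.524 -0.172  0.037] [ 0.54  -0.074  0.05 ] [ 531.9 -123. ] [97.9  9.9] 84.9
empty guide 721 [ 0.7074 -0.1228  0.0305] [ 0.524 -0.203  0.024] [ 0.85  -0.074  0.037] [ 691.2 -132.6] [117.1 329. ] 84.7
empty block 442 [ 0.6933 -0.1322  0.0397] [ 0.634 -0.184  0.037] [ 0.742 -0.082  0.044] [ 687.8 -133.3] [ 96.4 102.5] 85.7
empty head 560 [ 0.8531 -0.1366  0.1818] [ 0.812 -0.166  0.15 ] [ 0.901 -0.122  0.199] [ 856.4 -144.3] [43.8 88.3] 89.5
```

View pics/crop.png

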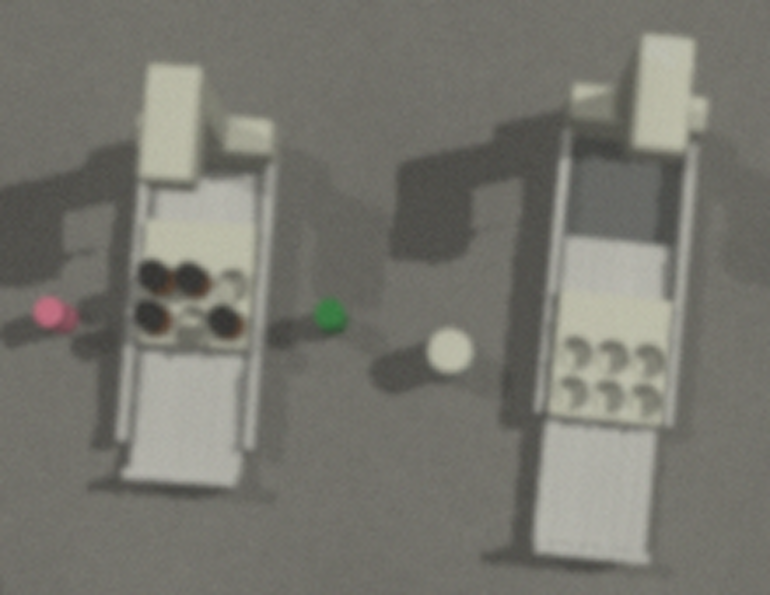

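```bash
cat >> h.py <<'E'
from scipy.spatial.transform import Rotation as Ro
def rel(p,yaw):
    "shift and turn in tool axes to TCP p, tool x along minus the lane x (lane yaw in deg), z down"
    s=read_state();R=Ro.from_rotvec(s['orientation']);a=np.radians(yaw)
    c,n=np.cos(a),np.sin(a)
    T=Ro.from_matrix(np.array([[-c,-n,0],[-n,c,0],[0,0,-1.]]).T.T)
    print('t',round(s['t'],2),'shift',R.inv().apply(np.array(p)-s['tool_pos']).round(4),'turn',(R.inv()*T).as_rotvec().round(4),'pos',s['tool_pos'].round(4),'F',s['force'].round(2))
E
python3 - <<'E'
from h import *
rel([.4955,-.1197,.404],-4.9)
P=[world(n,np.load(n+'0.npz')['d'],[u],[v]).round(3) for n,u,v in (('top',293,196),('top',130,254),('top',440,236))];print(P)
E
```

```text
t 0.1 shift [-0.5098 -0.6025  0.0007] turn [-0.0017 -0.0002 -0.1462] pos [0.1378 0.5838 0.4038] F [ 0.24 -0.78 -0.65]
[array([[ 0.686, -0.006,  0.053]]), array([[0.516, 0.425, 0.098]]), array([[ 0.586, -0.437,  0.004]])]
```

Emit:
carry_out(
  targets=[
    {"hand": 0, "x": -0.03, "y": -0.04, "z": 0, "ax": 0, "ay": 0, "az": -0.02},
    {"hand": 0, "x": -0.07, "y": -0.08, "z": 0, "ax": 0, "ay": 0, "az": -0.04},
    {"hand": 0, "x": -0.11, "y": -0.13, "z": 0, "ax": 0, "ay": 0, "az": -0.06},
    {"hand": 0, "x": -0.15, "y": -0.175, "z": 0, "ax": 0, "ay": 0, "az": -0.08},
    {"hand": 0, "x": -0.19, "y": -0.22, "z": 0, "ax": 0, "ay": 0, "az": -0.1},
    {"hand": 0, "x": -0.23, "y": -0.27, "z": 0, "ax": 0, "ay": 0, "az": -0.12},
    {"hand": 0, "x": -0.27, "y": -0.32, "z": 0, "ax": 0, "ay": 0, "az": -0.146},
    {"hand": 0, "x": -0.3, "y": -0.355, "z": 0, "ax": 0, "ay": 0, "az": -0.146},
  ],
  newtons=10,
)

```text
t: 1.1
tool_pos: [0.3486, 0.1674, 0.4046]
orientation: [0.135, 3.138, -0.0]
force: [0.7, 0.4, -0.1]
opening: 0.0178
gripper_force: 0.0
```

```bash
python3 -c "
from h import *
rel([.4955,-.1197,.404],-4.9);print(read_state()['opening'])"
```

```text
t 1.1 shift [-0.1711 -0.2734  0.0006] turn [-0.0001  0.0003 -0.0007] pos [0.3486 0.1674 0.4046] F [ 0.65  0.36 -0.15]
0.017805454166020553
```

Emit:
carry_out(
  targets=[
    {"hand": 0, "x": -0.03, "y": -0.04, "z": 0, "ax": 0, "ay": 0, "az": 0},
    {"hand": 0, "x": -0.06, "y": -0.09, "z": 0, "ax": 0, "ay": 0, "az": 0},
    {"hand": 0, "x": -0.09, "y": -0.14, "z": 0, "ax": 0, "ay": 0, "az": 0},
    {"hand": 0, "x": -0.12, "y": -0.19, "z": 0, "ax": 0, "ay": 0, "az": 0},
    {"hand": 0, "x": -0.15, "y": -0.24, "z": 0, "ax": 0, "ay": 0, "az": 0},
    {"hand": 0, "x": -0.17, "y": -0.27, "z": 0, "ax": 0, "ay": 0, "az": 0},
    {"hand": 0, "x": -0.17, "y": -0.27, "z": 0, "ax": 0, "ay": 0, "az": 0},
  ],
)

```text
t: 1.98
tool_pos: [0.4948, -0.1161, 0.4039]
orientation: [-0.14, -3.137, -0.0]
force: [0.2, 0.1, -0.6]
opening: 0.0002
gripper_force: 0.0
```

```bash
python3 -c "
from h import *
rel([.4955,-.1197,.212],-4.9);print(read_state()['opening'])"
```

```text
t 1.98 shift [-0.0013 -0.0035  0.1919] turn [ 0.     -0.0015 -0.0035] pos [ 0.4948 -0.1161  0.4039] F [ 0.18  0.06 -0.64]
0.00018346866719179189
```

Emit:
carry_out(
  targets=[
    {"hand": 0, "x": 0, "y": -0.003, "z": 0.04, "ax": 0, "ay": 0, "az": 0},
    {"hand": 0, "x": 0, "y": -0.003, "z": 0.08, "ax": 0, "ay": 0, "az": 0},
    {"hand": 0, "x": 0, "y": -0.003, "z": 0.12, "ax": 0, "ay": 0, "az": 0},
    {"hand": 0, "x": 0, "y": -0.003, "z": 0.16, "ax": 0, "ay": 0, "az": 0},
    {"hand": 0, "x": 0, "y": -0.003, "z": 0.185, "ax": 0, "ay": 0, "az": 0},
    {"hand": 0, "x": 0, "y": -0.003, "z": 0.19, "ax": 0, "ay": 0, "az": 0},
    {"hand": 0, "x": 0, "y": -0.003, "z": 0.19, "ax": 0, "ay": 0, "az": 0},
  ],
)

```text
t: 2.85
tool_pos: [0.4943, -0.1165, 0.2153]
orientation: [0.134, 3.139, 0.0]
force: [0.3, 0.6, -0.2]
opening: 0.0009
gripper_force: 0.0
```

Emit:
carry_out(
  targets=[
    {"hand": 0, "x": -0.01},
    {"hand": 0, "x": -0.02},
    {"hand": 0, "x": -0.03},
    {"hand": 0, "x": -0.04},
    {"hand": 0, "x": -0.05},
    {"hand": 0, "x": -0.06},
    {"hand": 0, "x": -0.07},
    {"hand": 0, "x": -0.08},
  ],
)

```text
schema error: expected keys hand, x, y, z, ax, ay, az
```

Emit:
carry_out(
  targets=[
    {"hand": 0, "x": -0.01, "y": 0, "z": 0, "ax": 0, "ay": 0, "az": 0},
    {"hand": 0, "x": -0.02, "y": 0, "z": 0, "ax": 0, "ay": 0, "az": 0},
    {"hand": 0, "x": -0.03, "y": 0, "z": 0, "ax": 0, "ay": 0, "az": 0},
    {"hand": 0, "x": -0.04, "y": 0, "z": 0, "ax": 0, "ay": 0, "az": 0},
    {"hand": 0, "x": -0.05, "y": 0, "z": 0, "ax": 0, "ay": 0, "az": 0},
    {"hand": 0, "x": -0.06, "y": 0, "z": 0, "ax": 0, "ay": 0, "az": 0},
    {"hand": 0, "x": -0.07, "y": 0, "z": 0, "ax": 0, "ay": 0, "az": 0},
    {"hand": 0, "x": -0.08, "y": 0, "z": 0, "ax": 0, "ay": 0, "az": 0},
  ],
)

```text
t: 3.85
tool_pos: [0.5745, -0.1239, 0.2146]
orientation: [-0.135, -3.138, -0.0]
force: [-2.7, 0.7, 2.2]
opening: 0.0007
gripper_force: 1.5
```

Run:
```python
from h import *
im,d=read_camera('top');cv2.imwrite('pics/crop2.png',cv2.resize(im[130:290,250:430],None,fx=3.3,fy=3.3))
rel([.49,-.12,.212],-4.9)
```

```text
t 3.9 shift [ 0.0855 -0.0033  0.0028] turn [-0.0001  0.0014 -0.0003] pos [ 0.5755 -0.124   0.2149] F [-1.04  0.76  0.6 ]
```

View pics/crop2.png

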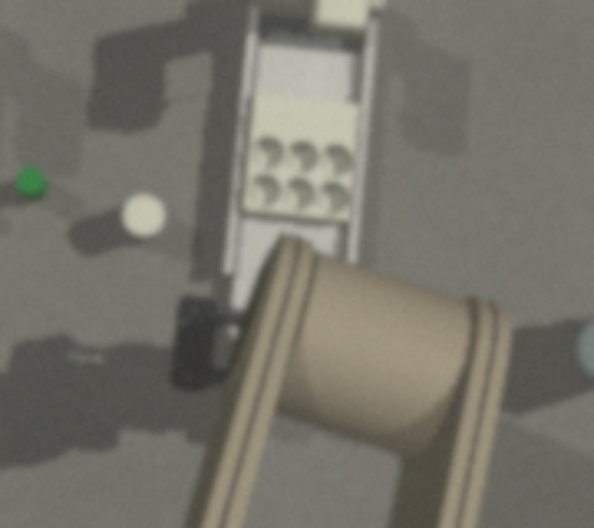

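The tray is moving in with the finger, and its block is now at about crop (300,160). The jar and the green look-alike are clear. I estimate about 30 mm to go.

Emit:
carry_out(
  targets=[
    {"hand": 0, "x": -0.008, "y": 0, "z": 0, "ax": 0, "ay": 0, "az": 0},
    {"hand": 0, "x": -0.016, "y": 0, "z": 0, "ax": 0, "ay": 0, "az": 0},
    {"hand": 0, "x": -0.022, "y": 0, "z": 0, "ax": 0, "ay": 0, "az": 0},
    {"hand": 0, "x": -0.024, "y": 0, "z": 0, "ax": 0, "ay": 0, "az": 0},
    {"hand": 0, "x": -0.026, "y": 0, "z": 0, "ax": 0, "ay": 0, "az": 0},
    {"hand": 0, "x": -0.028, "y": 0, "z": 0, "ax": 0, "ay": 0, "az": 0},
  ],
)

```text
t: 4.65
tool_pos: [0.6006, -0.1262, 0.2146]
orientation: [-0.134, -3.134, -0.001]
force: [-17.8, 2.6, 13.4]
opening: 0.0004
gripper_force: 9.2
```

Emit:
carry_out(
  targets=[
    {"hand": 0, "x": -0.002, "y": 0, "z": 0, "ax": 0, "ay": 0, "az": 0},
    {"hand": 0, "x": -0.003, "y": 0, "z": 0, "ax": 0, "ay": 0, "az": 0},
    {"hand": 0, "x": -0.004, "y": 0, "z": 0, "ax": 0, "ay": 0, "az": 0},
  ],
)

```text
t: 5.03
tool_pos: [0.6022, -0.1263, 0.2144]
orientation: [-0.134, -3.126, -0.002]
force: [-34.9, 3.9, 27.9]
opening: 0.0004
gripper_force: 18.4
```

The force rise to 35 N means it is at the stop. Now I back off and rise.

Emit:
carry_out(
  targets=[
    {"hand": 0, "x": 0.01, "y": 0, "z": 0, "ax": 0, "ay": 0, "az": 0},
    {"hand": 0, "x": 0.03, "y": 0, "z": 0, "ax": 0, "ay": 0, "az": 0},
    {"hand": 0, "x": 0.05, "y": 0, "z": -0.02, "ax": 0, "ay": 0, "az": 0},
    {"hand": 0, "x": 0.05, "y": 0.0, "z": -0.06, "ax": 0, "ay": 0, "az": 0},
    {"hand": 0, "x": 0.05, "y": 0.04, "z": -0.09, "ax": 0, "ay": 0, "az": 0},
    {"hand": 0, "x": 0.05, "y": 0.09, "z": -0.11, "ax": 0, "ay": 0, "az": 0},
    {"hand": 0, "x": 0.05, "y": 0.14, "z": -0.12, "ax": 0, "ay": 0, "az": 0},
    {"hand": 0, "x": 0.05, "y": 0.14, "z": -0.12, "ax": 0, "ay": 0, "az": 0},
  ],
)

```text
t: 6.02
tool_pos: [0.5686, 0.0201, 0.3365]
orientation: [0.128, 3.135, 0.001]
force: [-0.3, -0.1, 0.1]
opening: 0.0002
gripper_force: 0.0
```

Run:
```python
from h import *
for n in('top','side'):
    im,d=read_camera(n);v,u=np.mgrid[0:420,0:560]
    P=world(n,d,u.ravel(),v.ravel()).reshape(420,560,3);P[d==0]=np.nan
    for name,(y0,y1) in dict(full=(.14,.26),empty=(-.19,-.06)).items():
      for lab,xr,lo,hi in (('lip',(.50,.625),.036,.056),('block',(.66,.85),.0375,.044)):
        m=(P[...,2]>lo)&(P[...,2]<hi)&(P[...,1]>y0)&(P[...,1]<y1)&(P[...,0]>xr[0])&(P[...,0]<xr[1]);Q=P[m]
        if len(Q)>3:
            r=cv2.minAreaRect((Q[:,:2]*1000).astype(np.float32));print(n,name,lab,len(Q),Q.mean(0).round(4),np.round(r[0],1),np.round(r[1],1),round(r[2],1))
cv2.imwrite('pics/side1.png',im)
L=np.array([.5838,.206]);a=np.radians(-2.8);f=np.array([np.cos(a),np.sin(a)])
p=L+f*(.004+.030);print(p)
rel([*p,.29],-2.8)
```

```text
top full lip 91 [0.5842 0.2073 0.0454] [584.2 207.2] [84.4  7.9] 87.2
top full block 580 [0.7519 0.1951 0.0404] [768.8 198.8] [ 99.4 159.6] 84.1
top empty lip 86 [ 0.6124 -0.1359  0.0455] [ 612.5 -136.4] [75.6  7.9] 85.4
top empty block 652 [ 0.7779 -0.1419  0.0403] [ 769.2 -141.7] [ 91.4 101.5] 85.6
side full lip 164 [0.5824 0.2092 0.044 ] [583.4 206.7] [90.4 10.1] 87.1
side full block 586 [0.755  0.2077 0.0399] [766.9 201.9] [105.3 157.4] 86.3
side empty lip 51 [ 0.6135 -0.1029  0.0435] [ 614.3 -107.2] [51.4  9.6] 86.3
side empty block 384 [ 0.7743 -0.1399  0.04  ] [ 766.7 -140. ] [ 95.4 101.6] 86.3
[0.61775941 0.20433911]
t 6.12 shift [-0.0337  0.1904  0.0449] turn [-0.0004  0.0012 -0.0354] pos [0.5681 0.0174 0.3349] F [ 0.42 -0.1  -0.5 ]
```

View pics/side1.png

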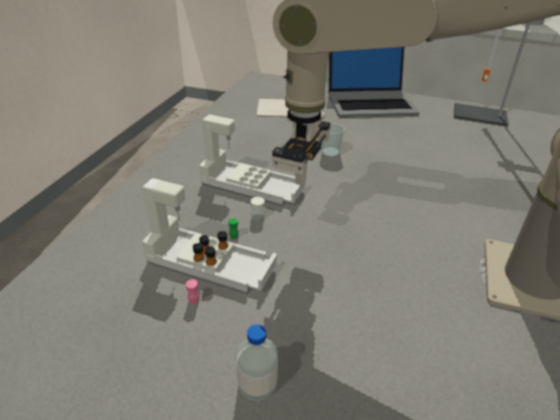

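The side view shows the empty tray home: its block moved in by 81 mm to (255,175), and the lip-to-column distance matches the full unit. The full tray at (215,258) still has four upright vials, and the jar at (257,208) is undisturbed. Next I go above the gap behind the full tray's lip.

Emit:
carry_out(
  targets=[
    {"hand": 0, "x": -0.006, "y": 0.04, "z": 0, "ax": 0, "ay": 0, "az": -0.01},
    {"hand": 0, "x": -0.014, "y": 0.09, "z": 0, "ax": 0, "ay": 0, "az": -0.02},
    {"hand": 0, "x": -0.024, "y": 0.14, "z": 0.01, "ax": 0, "ay": 0, "az": -0.035},
    {"hand": 0, "x": -0.034, "y": 0.18, "z": 0.03, "ax": 0, "ay": 0, "az": -0.035},
    {"hand": 0, "x": -0.034, "y": 0.19, "z": 0.045, "ax": 0, "ay": 0, "az": -0.035},
    {"hand": 0, "x": -0.034, "y": 0.19, "z": 0.045, "ax": 0, "ay": 0, "az": -0.035},
    {"hand": 0, "x": -0.034, "y": 0.19, "z": 0.045, "ax": 0, "ay": 0, "az": -0.035},
  ],
)

```text
t: 7.0
tool_pos: [0.6184, 0.2018, 0.2901]
orientation: [0.082, 3.14, -0.001]
force: [-0.2, -0.7, 0.0]
opening: 0.0007
gripper_force: 0.0
```

Run:
```python
from h import *
im,d=read_camera('side');cv2.imwrite('pics/side2.png',cv2.resize(im[130:330,110:350],None,fx=3,fy=3))
rel([.6178,.2043,.214],-2.8)
```

```text
t 7.05 shift [0.0009 0.0023 0.0767] turn [-0.0001  0.0011 -0.0037] pos [0.6185 0.2019 0.2907] F [0.1  0.27 0.15]
```

View pics/side2.png

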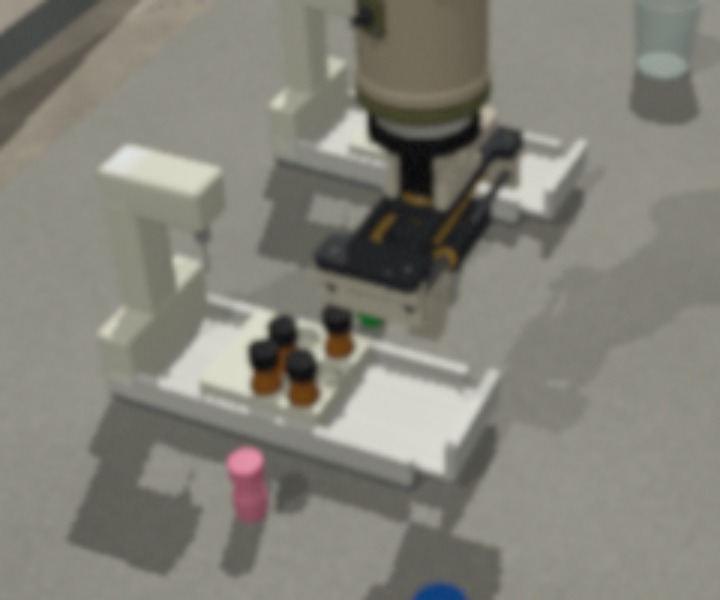

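The fingers hang over the bare floor between the block and the lip, with the vials clear at crop (265–340, 320–400). Now I descend behind the lip.

Emit:
carry_out(
  targets=[
    {"hand": 0, "x": 0, "y": 0.002, "z": 0.02, "ax": 0, "ay": 0, "az": 0},
    {"hand": 0, "x": 0, "y": 0.002, "z": 0.04, "ax": 0, "ay": 0, "az": 0},
    {"hand": 0, "x": 0, "y": 0.002, "z": 0.06, "ax": 0, "ay": 0, "az": 0},
    {"hand": 0, "x": 0, "y": 0.002, "z": 0.07, "ax": 0, "ay": 0, "az": 0},
    {"hand": 0, "x": 0, "y": 0.002, "z": 0.076, "ax": 0, "ay": 0, "az": 0},
    {"hand": 0, "x": 0, "y": 0.002, "z": 0.076, "ax": 0, "ay": 0, "az": 0},
  ],
)

```text
t: 7.8
tool_pos: [0.6182, 0.2056, 0.2134]
orientation: [-0.08, -3.14, 0.0]
force: [-1.1, -0.0, -0.4]
opening: 0.0003
gripper_force: 0.0
```

Emit:
carry_out(
  targets=[
    {"hand": 0, "x": 0.008, "y": 0, "z": 0, "ax": 0, "ay": 0, "az": 0},
    {"hand": 0, "x": 0.016, "y": 0, "z": 0, "ax": 0, "ay": 0, "az": 0},
    {"hand": 0, "x": 0.02, "y": 0, "z": 0, "ax": 0, "ay": 0, "az": 0},
    {"hand": 0, "x": 0.024, "y": 0, "z": 0, "ax": 0, "ay": 0, "az": 0},
    {"hand": 0, "x": 0.029, "y": 0, "z": 0, "ax": 0, "ay": 0, "az": 0},
    {"hand": 0, "x": 0.035, "y": 0, "z": 0, "ax": 0, "ay": 0, "az": 0},
    {"hand": 0, "x": 0.042, "y": 0, "z": 0, "ax": 0, "ay": 0, "az": 0},
    {"hand": 0, "x": 0.05, "y": 0, "z": 0, "ax": 0, "ay": 0, "az": 0},
  ],
)

```text
t: 8.8
tool_pos: [0.5681, 0.2081, 0.2141]
orientation: [0.08, 3.14, 0.0]
force: [2.8, -0.7, 2.5]
opening: 0.0004
gripper_force: 1.4
```

Emit:
carry_out(
  targets=[
    {"hand": 0, "x": 0.008, "y": 0, "z": 0, "ax": 0, "ay": 0, "az": 0},
    {"hand": 0, "x": 0.016, "y": 0, "z": 0, "ax": 0, "ay": 0, "az": 0},
    {"hand": 0, "x": 0.024, "y": 0, "z": 0, "ax": 0, "ay": 0, "az": 0},
    {"hand": 0, "x": 0.032, "y": 0, "z": 0, "ax": 0, "ay": 0, "az": 0},
    {"hand": 0, "x": 0.04, "y": 0, "z": 0, "ax": 0, "ay": 0, "az": 0},
    {"hand": 0, "x": 0.048, "y": 0, "z": 0, "ax": 0, "ay": 0, "az": 0},
    {"hand": 0, "x": 0.056, "y": 0, "z": 0, "ax": 0, "ay": 0, "az": 0},
    {"hand": 0, "x": 0.064, "y": 0, "z": 0, "ax": 0, "ay": 0, "az": 0},
  ],
)

```text
t: 9.8
tool_pos: [0.5038, 0.2113, 0.2136]
orientation: [-0.08, -3.14, 0.0]
force: [3.4, -1.4, 1.9]
opening: 0.0003
gripper_force: 1.4
```

Emit:
carry_out(
  targets=[
    {"hand": 0, "x": 0.007, "y": 0, "z": 0, "ax": 0, "ay": 0, "az": 0},
    {"hand": 0, "x": 0.012, "y": 0, "z": 0, "ax": 0, "ay": 0, "az": 0},
    {"hand": 0, "x": 0.016, "y": 0, "z": 0, "ax": 0, "ay": 0, "az": 0},
    {"hand": 0, "x": 0.019, "y": 0, "z": 0, "ax": 0, "ay": 0, "az": 0},
    {"hand": 0, "x": 0.022, "y": 0, "z": 0, "ax": 0, "ay": 0, "az": 0},
    {"hand": 0, "x": 0.024, "y": 0, "z": 0, "ax": 0, "ay": 0, "az": 0},
  ],
)

```text
t: 10.55
tool_pos: [0.4802, 0.2125, 0.2136]
orientation: [-0.08, -3.14, 0.0]
force: [1.5, -1.6, -0.7]
opening: 0.0002
gripper_force: 1.1
```

Emit:
carry_out(
  targets=[
    {"hand": 0, "x": 0.002, "y": 0, "z": 0, "ax": 0, "ay": 0, "az": 0},
    {"hand": 0, "x": 0.004, "y": 0, "z": 0, "ax": 0, "ay": 0, "az": 0},
    {"hand": 0, "x": 0.006, "y": 0, "z": 0, "ax": 0, "ay": 0, "az": 0},
  ],
)

```text
t: 10.92
tool_pos: [0.4759, 0.2127, 0.214]
orientation: [0.08, 3.135, 0.001]
force: [20.1, -2.0, -15.2]
opening: 0.0006
gripper_force: 9.9
```

It is at the outer stop: 20 N, at the x I expected. Next I ease off inward by 20 mm, lift and clear.

Emit:
carry_out(
  targets=[
    {"hand": 0, "x": 0, "y": 0, "z": 0, "ax": 0, "ay": 0, "az": 0},
    {"hand": 0, "x": -0.01, "y": 0, "z": 0, "ax": 0, "ay": 0, "az": 0},
    {"hand": 0, "x": -0.025, "y": 0, "z": 0, "ax": 0, "ay": 0, "az": 0},
    {"hand": 0, "x": -0.025, "y": 0, "z": -0.02, "ax": 0, "ay": 0, "az": 0},
    {"hand": 0, "x": -0.025, "y": 0, "z": -0.06, "ax": 0, "ay": 0, "az": 0},
    {"hand": 0, "x": -0.025, "y": 0, "z": -0.1, "ax": 0, "ay": 0, "az": 0},
    {"hand": 0, "x": -0.02, "y": -0.04, "z": -0.14, "ax": 0, "ay": 0, "az": 0},
    {"hand": 0, "x": -0.01, "y": -0.09, "z": -0.16, "ax": 0, "ay": 0, "az": 0},
  ],
)

```text
t: 11.92
tool_pos: [0.4801, 0.1224, 0.3765]
orientation: [0.076, 3.138, 0.002]
force: [0.1, -0.7, 0.9]
opening: 0.0004
gripper_force: 0.0
```

Emit:
carry_out(
  targets=[
    {"hand": 0, "x": 0.02, "y": -0.05, "z": -0.02, "ax": 0, "ay": 0, "az": 0},
    {"hand": 0, "x": 0.04, "y": -0.1, "z": -0.04, "ax": 0, "ay": 0, "az": 0},
    {"hand": 0, "x": 0.06, "y": -0.15, "z": -0.04, "ax": 0, "ay": 0, "az": 0},
    {"hand": 0, "x": 0.07, "y": -0.18, "z": -0.04, "ax": 0, "ay": 0, "az": 0},
    {"hand": 0, "x": 0.07, "y": -0.18, "z": -0.04, "ax": 0, "ay": 0, "az": 0},
  ],
)

```text
t: 12.55
tool_pos: [0.4002, -0.055, 0.4139]
orientation: [0.085, 3.14, 0.001]
force: [0.0, 0.4, -0.2]
opening: 0.0007
gripper_force: 0.0
```

Run:
```python
from h import *
for n in('top','side'):
    im,d=read_camera(n);cv2.imwrite(f'pics/{n}3.png',im);v,u=np.mgrid[0:420,0:560]
    P=world(n,d,u.ravel(),v.ravel()).reshape(420,560,3);P[d==0]=np.nan
    for name,(y0,y1),xr in (('full',(.14,.27),(.44,.51)),('empty',(-.19,-.06),(.57,.64))):
        m=(P[...,2]>.036)&(P[...,2]<.056)&(P[...,1]>y0)&(P[...,1]<y1)&(P[...,0]>xr[0])&(P[...,0]<xr[1]);Q=P[m]
        if len(Q)>3:
            r=cv2.minAreaRect((Q[:,:2]*1000).astype(np.float32));print(n,name,len(Q),np.round(r[0],1),np.round(r[1],1),round(r[2],1))
s=read_state();print(s['t'],s['tool_pos'],s['force'])
```

```text
top full 107 [466.2 211.2] [87.4  8.4] 87.9
top empty 102 [ 613.2 -129.2] [91.2  8.1] 84.9
side full 157 [463.4 212.7] [93.7  8.5] 87.4
side empty 92 [ 612.4 -128. ] [93.  10.1] 84.3
12.65 [ 0.40088582 -0.05354685  0.41378695] [0.37565693 0.30186013 0.66244321]
```

View pics/side3.png

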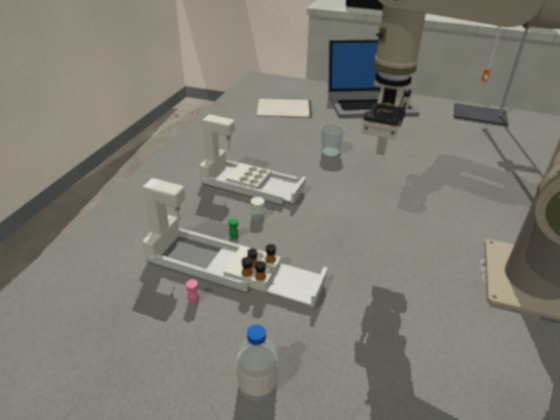

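The full tray is out by about 119 mm with its lip near (320,285) and all four vials upright near (257,262). The empty tray is home at (255,178), and the bystanders are where they were. I'm handing in.

```bash
python3 -c "
from h import *
print(robot.close_job())"
```

```text
the job is handed in; nothing more can be done
None
```

The job is handed in, though I got no verdict back: the empty tray is pushed home to its stop, and the vial tray is drawn out about 119 mm to its stop, with all four vials upright and the jar, bottle and beaker where they were.

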